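Stow the slide box and shut the accessory case

ROBOT

A 6-joint arm with a two-finger parallel gripper is mounted at the origin on the work surface. World frame = base frame: x ahead of the robot, y to its left, z up, the work surface at z = 0. Lengths are in m, angles in rad, forces in N, time in s.
With the tool pointing down it reaches from about 0.275 to 0.875 m from the base axis. Payload 12.5 kg.
Tool frame: the origin (TCP) lies on the centre line of the jaws, within the pads' length; the fingertips stand r.finger_overhang ahead of it and the grasp point (between the pads) lies 3 mm ahead of it (r.finger_overhang is the distance from the TCP to the fingertips, in m); z points along the fingers, y is the line along which they close (so a half turn about z gives the same grasp; the last joint's range is limited). The gripper opens to 85 mm and grips with 20 to 120 N. Pads are 22 mm wide; open, the fingers measure 114 mm over their backs; the gripper's body (76 mm by 85 mm) begins 54 mm behind the grasp point. The pads swing forward as they close: fully open they stand 13 mm farther back than shut.
Start: joints at [1.168, 0.351, 1.652, -0, 1.139, -0.085], TCP at [0.172, 0.522, 0.253] pointing down, gripper open.
Joint ranges: [-2.75, 2.75], [-0.79, 2.1], [0.01, 2.65], [-1.57, 4.71], [0.07, 3.14], [-2.87, 2.87]. Speed limits (rad/s): [2.22, 2.22, 2.79, 3.14, 3.14, 3.14].

INTERFACE

Orientations are given as a unit quaternion [x, y, z, w].
In Python, from cell import r, optics gives the robot as it stands. The module is installed in compiled form; this text tells all that it offers. Calls block until the motion is done:
- r.move_to(position, orientation): joint-space move of the TCP to a pose.
- r.move_linear(position, rot=None, vel=0.15): straight line of the TCP; rot=None keeps the orientation; vel is the mean speed in m/s.
- r.set_joints(angles): joint-space move.
- r.set_gripper(opening, squeeze=None): opening from 0.0 (shut) to 1.0 (fully open); squeeze is the grip in N (None keeps the last); returns when the fingers have stopped.
- r.sleep(seconds).
- r.inverse_kinematics(position, orientation): joint angles nearest the present ones, or None.
- optics.get_image(name): name is "scene" or "top" or "wrist"; returns a dict with "pixels" (400x640x3 uint8, red, green, blue), "depth" (400x640 float32, m along the optical axis (not along the pixel's ray), 0 where there is no reading), "fx", "fy", "cx", "cy" (pixels), "D" ([k1, k2, p1, p2, k3] as OpenCV has them; the pictures are not rectified), "camera_from_world" (4x4, takes a point from world to camera coordinates); the wrist camera has in their place "mount" (4x4, takes a point from camera to tool coordinates, whose origin is the TCP and whose axes are the flange's). Camera axes: x right, y down, z forward; pixel columns grow to the right and rows downward; lengths in m; the calibration is good to about 2 mm. A picture is of the moment at which its call begins: read the wrist's pose just before it.
A pose or a line that the arm cannot do raises r.PlanningError and nothing moves.
- r.hand_in(): hands the job in; it is judged then, once.
Readings, each from a call of its own:
- r.current_t(): time.
- r.current_q(): joint angles.
- r.current_qvel(): joint speeds.
- r.current_effort(): joint torques, N m.
- r.current_tool_pos(): TCP position.
- r.current_ee_rot(): TCP orientation.
- r.current_contact_force(): force on the tool from outside, world axes, zero at the start.
- r.current_torque(): the same for the moment, N m.
- r.current_opening(): opening from 0.0 (shut) to 1.0 (fully open).
- r.current_finger_force(): force on a finger pad.
Only numpy, scipy, OpenCV 4.12 (cv2) and the standard library are available. Lean on these libraries where they do the work, as an engineer would, in place of code of your own. Each camera call takes 0.05 s, during which the arm holds its last target. There are 200 camera calls.

TASK

Put the slide box into the empty bay of the accessory case, lying flat and set down without dropping it. Then push the knuckle of the locked lid stay to break it while the lid is still up, and lower the lid gently by hand until it is fully shut, never letting it fall. Leave everything else where it stands, and let go.

Things in the scene. Friction and masses are not known exactly. Their poses are not given: they have to be found in the camera images.
- case: Grey plastic accessory case fixed to the table, 230 (its x) by 190 (its y) by 80 mm high, walls 5 mm. Origin under its centre, z up; +y is the lid's hinge side, -y the handle side, -x the end with the lid stay. The -x part is filled with black foam and two eyepieces, below the rim, behind a divider 60 mm high; the +x part is the empty bay.
- case_bay (a point): Centre of the empty bay's floor, 5 mm above the table, axes as the case; 46 mm along +x from the case's centre. The bay is open on top, about 127 mm (x) by 180 mm (y) inside, 75 mm deep below the rim.
- lid (a joint): Lid angle in rad: 0 = shut, flat on the rim; about 1.3 open and locked at the start. Plate 14 mm thick, 190 mm from hinge to free edge, 230 mm wide, 0.8 kg. Stay broken, friction holds it while steeper than about 1.1 rad; lower down it falls by its own weight unless held (about 2 to 4 N at the handle). Faster than 1.5 rad/s towards shut is a slam.
- lid_hinge (a point): Middle of the hinge line, 80 mm above the table, on the case's top +y edge. Turns with the lid: its x axis is the hinge line (parallel to the case's x), its -y axis points along the lid to the handle.
- lid_handle (a point): Centre of the lid's handle: a round aluminium bar 12 mm thick, 110 mm long, parallel to the hinge, 45 mm beyond the lid's free edge on two arms at its ends (clear gap 39 mm to the edge), 235 mm from the hinge line. Lid shut, it lies 87 mm above the table on the case's -y side. The bar can turn between finger pads as the lid goes down.
- stay (a joint): Fold of the lid stay at its knuckle in rad: about -0.14 = locked, just past straight, on its stop; 0 = straight; grows as it folds, to about 2.7 with the lid shut. Broken means above 0.35. Folding lowers the lid only slightly at first (about 0.1 rad at 0.7). While it is locked the lid cannot be lowered.
- stay_knob (a point): On the axis of the round steel push knob at the stay's knuckle: 14 mm thick, sticking out 55 mm along the case's -x, its axis parallel to the hinge; starts about 141 mm above the table. The point is 45 mm outside the case's -x end, 20 mm from the knob's free end. To break the stay, push the knob towards the hinge (case's +y) and down, round stay_pivot, with about 4 to 8 N, for about 40 mm.
- stay_pivot (a point): Pivot of the stay's 114 mm lower link on the case's -x end, 50 mm above the table; axes as the case. The knob moves on a circle of 114 mm round it, seen along the case's x. The upper link, 93 mm, goes from the knuckle to the lid.
- slide_box: Small plastic box of glass slides, black base with a white lid, 52 mm (its x) by 84 mm (its y) by 42 mm high, 0.15 kg, lying flat on the table. Origin: centre of its underside, z up.
- jar: Bystander: glass jar with a black cap, 44 mm across, 55 mm high. Origin under its centre.
- dish: Bystander: open glass dish, 80 mm across, 16 mm high, standing on the handle side of the case. Origin under its centre.
- eyepiece: Bystander: black microscope eyepiece standing upright, 38 mm across, 50 mm high. Origin under its centre.
- oil: Bystander: small amber oil bottle with black cap, 30 mm across, 65 mm high, beyond the hinge side of the case. Origin under its centre.
- driver: Bystander: small screwdriver with black handle, 150 mm long, lying near the robot.
Not all that is in view belongs to the job. What is shaped like the slide_box but green is not meant.

How it is judged:
By the outcome, as a careful person would: the job done as asked, in the order asked, and still so for the second after the job is handed in, with the robot touching nothing.
It also fails if it takes over 72 s, if anything falls off the work surface, if the arm or the gripper's body presses on something with over 40 N, if the wrist force passes 120 N, or if a joint passes its speed limit or range.

## Working session

There is one attempt and no reset: what is moved stays moved. The work goes in short steps, each a Python script; the robot and the scene stay as the last script left them, time stands still between calls to the robot, and variables do not carry over. Pictures are saved under pics/ and viewed, at most 10 in all, crops included, and the job is handed in when it is done.

```bash
mkdir -p pics
cat > h.py <<'E'
import numpy as np, cv2
from scipy.spatial.transform import Rotation as R
from cell import r, optics
def shot(n):
    d=optics.get_image(n); return d
def save(d,f): cv2.imwrite('pics/'+f,d['pixels'][:,:,::-1])
def K(d): return np.array([[d['fx'],0,d['cx']],[0,d['fy'],d['cy']],[0,0,1.]])
def cloud(d,T=None):
    """world xyz per pixel (nan where no depth)"""
    h,w=d['depth'].shape; u,v=np.meshgrid(np.arange(w),np.arange(h))
    p=cv2.undistortPoints(np.stack([u,v],-1).reshape(-1,1,2).astype(np.float64),K(d),np.array(d['D'])).reshape(h,w,2)
    z=d['depth'].astype(float); z=np.where(z>0,z,np.nan)
    P=np.dstack([p[...,0]*z,p[...,1]*z,z])
    T=np.linalg.inv(d['camera_from_world']) if T is None else T
    return P@T[:3,:3].T+T[:3,3]
def proj(d,X):
    T=np.array(d['camera_from_world']); X=np.atleast_2d(X).astype(float)
    return cv2.projectPoints(X,cv2.Rodrigues(T[:3,:3])[0],T[:3,3],K(d),np.array(d['D']))[0].reshape(-1,2)
E
python3 - <<'E'
from h import *
import pickle
for n in('scene','top'):
    d=shot(n); save(d,n+'0.png'); pickle.dump(d,open(n+'0.pkl','wb'))
    print(n,np.linalg.inv(d['camera_from_world'])[:3,3],d['fx'],(d['depth']>0).mean())
print(r.finger_overhang,r.current_ee_rot())
E
```

```text
scene [ 1.50582492 -0.25451151  0.90681276] 433.1380382072364 0.9960546875
top [ 0.33140387 -0.0508343   1.63750728] 514.4433777536962 0.99600390625
0.022 [ 1.58229599e-01  9.87402211e-01 -5.02417653e-04 -1.24155207e-04]
```

View pics/scene0.png

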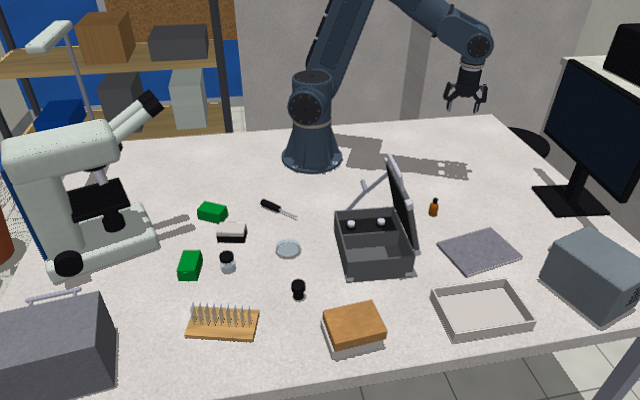

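View pics/top0.png

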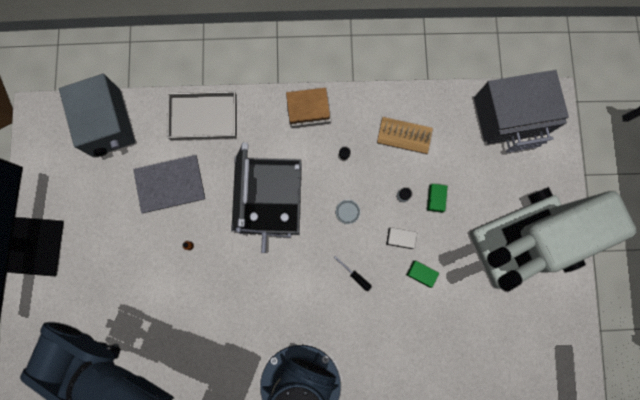

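The slide box is the white-lidded black box at scene (231,232) / top (402,238). Things it could be mistaken for: green boxes at top (423,273) and (438,197), dish (347,211), and the white tray (203,116). I choose the white one. The case is at top (268,195), with the lid hinge on the image left (+y world), the stay at (265,242), and the dish on the handle side.

Run:
```python
from h import *
import pickle
d=pickle.load(open('top0.pkl','rb')); s=pickle.load(open('scene0.pkl','rb'))
C=cloud(d); S=cloud(s)
cv2.imwrite('pics/cropbox.png',cv2.resize(d['pixels'][185:295,320:460,::-1],None,fx=4,fy=4,interpolation=cv2.INTER_CUBIC))
cv2.imwrite('pics/cropcase.png',cv2.resize(s['pixels'][140:300,310:450,::-1],None,fx=4.0,fy=3.7,interpolation=cv2.INTER_CUBIC)[:600])
# box top from both views
for n,c,P,(u0,u1,v0,v1) in(('top',d,C,(375,430,220,258)),('scene',s,S,(205,260,205,255))):
    z=P[...,2]; m=np.zeros(z.shape,bool); m[v0:v1,u0:u1]=1
    rgb=c['pixels'].astype(int)
    m&=(abs(z-.042)<.008)&(rgb.min(2)>110)
    p=P[m][:,:2]; print(n,len(p),np.median(z[m]),cv2.minAreaRect((p*1000).astype(np.float32)))
# case rim
for n,P,box in(('top',C,(225,310,145,250)),('scene',S,(320,430,140,290))):
    u0,u1,v0,v1=box; q=P[v0:v1,u0:u1].reshape(-1,3); q=q[np.isfinite(q).all(1)]
    m=q[abs(q[:,2]-.08)<.006]; print(n,'rim',len(m),m.min(0),m.max(0),cv2.minAreaRect((m[:,:2]*1000).astype(np.float32)))
    t=q[q[:,2]>.1]; print('above',len(t),t.min(0),t.max(0))
# table height
print('table',np.nanmedian(C[270:300,200:330,2]))
# bystanders, coarse
for nm,u,v in(('dish',347,211),('jar',404,194),('eyep',344,153),('oil',188,245),('driver',360,281),('g1',423,273),('g2',438,197)): print(nm,C[v,u])
```

```text
top 435 0.04274824700358448 ((442.4949645996094, -330.1768493652344), (85.21186065673828, 52.35021209716797), 79.01403045654297)
scene 353 0.04447249205427606 ((400.6844177246094, -319.55169677734375), (85.06401062011719, 143.26695251464844), 79.90380859375)
top rim 289 [ 0.4543795  -0.01778074  0.07408968] [0.70313427 0.18617649 0.08598506] ((578.675537109375, 88.40174865722656), (204.103515625, 244.1644744873047), 87.05579376220703)
above 1248 [0.41257841 0.05012264 0.10055889] [0.70363464 0.19374884 0.32193365]
scene rim 747 [ 0.00315931 -0.0177409   0.07401883] [0.70429122 0.18454616 0.08599629] ((352.41912841796875, 96.74211120605469), (195.37884521484375, 697.2963256835938), 87.16400909423828)
above 1563 [0.04749754 0.02162776 0.10008001] [0.7067495  0.18163578 0.31672338]
table 0.000478180971015596
dish [ 0.53530164 -0.16295436 -0.00294024]
jar [ 0.57694721 -0.33956474  0.05197597]
eyep [ 0.71350936 -0.15673333  0.05127626]
oil [0.43686293 0.33602798 0.04697018]
driver [ 0.31196249 -0.19321658  0.02597601]
g1 [ 0.33053637 -0.38754903  0.04031158]
g2 [ 0.56571708 -0.44797425  0.04355617]
```

View pics/cropbox.png

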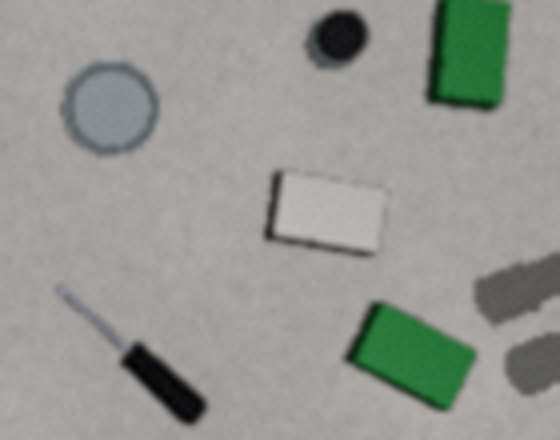

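View pics/cropcase.png

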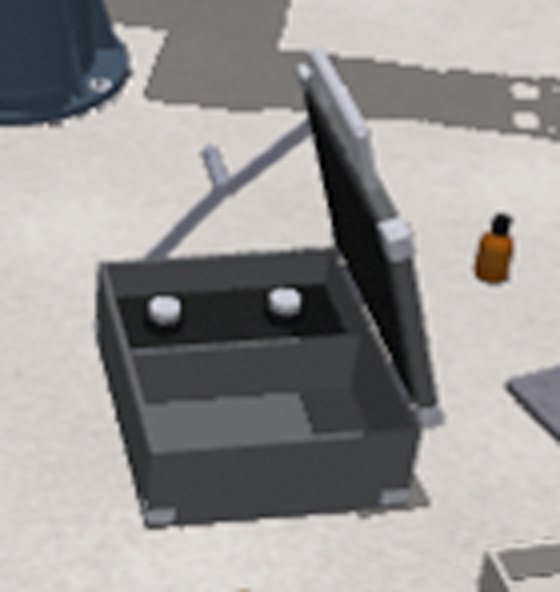

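Crop check: the white-lidded box is the right one, with a measured top of 85×52 mm at z 0.043. Its neighbours are clear of it. In the case crop the bay is at lower right, and the knob sticks out at crop (213,160). Next I'll fit the case pose.

Run:
```python
from h import *
import pickle
d=pickle.load(open('top0.pkl','rb')); s=pickle.load(open('scene0.pkl','rb'))
C=cloud(d); S=cloud(s)
o=np.linalg.inv(d['camera_from_world'])[:3,3]
def ray(u,v,h):
    p=cv2.undistortPoints(np.array([[[u,v]]],float),K(d),np.array(d['D']))[0,0]
    w=np.linalg.inv(d['camera_from_world'])[:3,:3]@np.array([p[0],p[1],1]); return (o+w*(h-o[2])/w[2])[:2]
g=cv2.GaussianBlur(d['pixels'].min(2),(0,0),.7).astype(float)
# -y outer edge: scan rows 170..222, largest gradient near u=300 (visible base edge)
E1=[];
for v in range(172,222):
    gr=np.gradient(g[v,290:312]); k=gr.argmax(); a=gr[k-1:k+2]; E1.append(ray(290+k+.5*(a[0]-a[2])/(a[0]-2*a[1]+a[2]),v,.0))
E2=[]
for u in range(256,292):
    gr=-np.gradient(g[148:170,u]); k=gr.argmax(); a=gr[k-1:k+2]; E2.append(ray(u,148+k+.5*(a[0]-a[2])/(a[0]-2*a[1]+a[2]),.08))
for E in(E1,E2):
    l=cv2.fitLine(np.float32(E),cv2.DIST_HUBER,0,.01,.01).ravel(); print('edge dir',np.degrees(np.arctan2(l[1],l[0])),'pt',l[2:], 'resid',np.std((np.array(E)-l[2:])@[-l[1],l[0]]))
# scene +x outer face: plane fit of case points 0.02<z<0.07, x>.68
m=(S[...,2]>.02)&(S[...,2]<.07)&(S[...,0]>.67)&(S[...,0]<.73)&(S[...,1]>-.03)&(S[...,1]<.2)
p=S[m];  l=cv2.fitLine(np.float32(p[:,:2]),cv2.DIST_HUBER,0,.01,.01).ravel(); print('face',np.degrees(np.arctan2(l[1],l[0])),l[2:],len(p),p[:,1].min(),p[:,1].max())
# lid top part & knob
for n,P in(('top',C),('scene',S)):
    q=P.reshape(-1,3); q=q[(q[:,0]>.38)&(q[:,0]<.75)&(q[:,1]>-.05)&(q[:,1]<.25)&np.isfinite(q[:,2])]
    h=q[q[:,2]>.285]; print(n,'handle',len(h),h.min(0),h.max(0),np.median(h,0))
    k=q[(q[:,0]<.445)&(q[:,2]>.11)&(q[:,2]<.19)]; print('knob',len(k)); print(k.round(4)[:40])
```

```text
edge dir -3.4053953 pt [ 0.5935091  -0.01475519] resid 0.0005295433739538138
edge dir 86.92092 pt [0.69481176 0.07263403] resid 0.0002242355485923657
face 86.74399 [0.6967341  0.09616307] 871 -0.018227208033565145 0.17274807744106968
top handle 211 [0.52599686 0.11409977 0.28631162] [0.64540789 0.13413537 0.32193365] [0.58281376 0.12062884 0.31315017]
knob 68
[[0.4444 0.0933 0.1501]
 [0.4445 0.0906 0.148 ]
 [0.4446 0.0879 0.1464]
 [0.4447 0.0853 0.1431]
 [0.4419 0.0967 0.1461]
 [0.4419 0.0938 0.1458]
 [0.4418 0.0909 0.1457]
 [0.4412 0.0874 0.1525]
 [0.4423 0.0859 0.1371]
 [0.4386 0.0961 0.152 ]
 [0.4391 0.094  0.1446]
 [0.4388 0.0908 0.1477]
 [0.4386 0.0878 0.1485]
 [0.439  0.0855 0.1419]
 [0.4361 0.0967 0.1468]
 [0.4357 0.0934 0.1513]
 [0.436  0.0909 0.1463]
 [0.4359 0.0881 0.1453]
 [0.4366 0.0862 0.1349]
 [0.4329 0.0964 0.1504]
 [0.4327 0.0933 0.1524]
 [0.4328 0.0906 0.1498]
 [0.4329 0.088  0.1471]
 [0.4303 0.0968 0.1466]
 [0.4303 0.094  0.1453]
 [0.4303 0.0912 0.1441]
 [0.43   0.088  0.1476]
 [0.4275 0.097  0.1451]
 [0.4269 0.0932 0.1538]
 [0.4271 0.0908 0.1486]
 [0.4271 0.088  0.
[... 493 characters left out ...]
01]
 [0.412  0.1001 0.1509]
 [0.4151 0.0895 0.1503]
 [0.4169 0.0922 0.1513]
 [0.4136 0.0966 0.1486]
 [0.4223 0.097  0.1543]
 [0.4145 0.0899 0.1461]
 [0.4198 0.0916 0.1494]
 [0.4264 0.0927 0.1537]
 [0.4259 0.0961 0.1529]
 [0.4174 0.1022 0.1467]
 [0.4197 0.0886 0.1459]
 [0.4233 0.0907 0.1481]
 [0.425  0.0934 0.1489]
 [0.4267 0.0962 0.1497]
 [0.4329 0.0974 0.1537]
 [0.431  0.0885 0.1497]
 [0.43   0.0921 0.1486]
 [0.4325 0.0946 0.15  ]
 [0.4326 0.0978 0.1497]
 [0.4325 0.0883 0.1469]
 [0.4381 0.0898 0.1505]
 [0.4364 0.0936 0.149 ]
 [0.4374 0.0965 0.1493]
 [0.4383 0.0994 0.1496]
 [0.4343 0.088  0.1444]
 [0.4364 0.0906 0.1455]
 [0.4428 0.0918 0.1497]
 [0.4421 0.0985 0.1485]
 [0.4443 0.0883 0.1474]]
```

```bash
cat >> h.py <<'E'
yaw=np.radians(-3.2); c0=np.array([.5804,.0810,0])
Rc=R.from_euler('z',yaw)
def W(x,y,z): return c0+Rc.apply([x,y,z])
def down(psi):
    y=np.array([np.cos(psi),np.sin(psi),0]); z=np.array([0,0,-1.]); return R.from_matrix(np.column_stack([np.cross(y,z),y,z]))
def best(p,psi):
    c=[(r.inverse_kinematics(list(p),list(down(a).as_quat())),a) for a in(psi,psi+np.pi)]
    q0=np.array(r.current_q()); c=[(np.abs(np.array(q)-q0).max(),a) for q,a in c if q is not None]
    return list(down(min(c)[1]).as_quat())
def st(m=''): print(m,round(r.current_t(),2),np.round(r.current_tool_pos(),4),'F',np.round(r.current_contact_force(),1),'op',round(r.current_opening(),3),'ff',np.round(r.current_finger_force(),1))
E
python3 - <<'E'
from h import *
B=np.array([.4425,-.3302]); psi=np.radians(-11)
p=np.array(r.current_tool_pos())
r.move_linear([.172,.45,.42],vel=.3); st('up')
q=best([B[0],B[1],.42],psi); r.move_to([B[0],B[1],.42],q); st(); print(np.round(r.current_q(),2))
r.move_linear([B[0],B[1],.12],vel=.25); st()
r.move_linear([B[0],B[1],.027],vel=.1); st()
r.set_gripper(0.0,40); st('grip')
r.move_linear([B[0],B[1],.2],vel=.15); st('lift')
d=shot('scene'); cv2.imwrite('pics/lift.png',cv2.resize(d['pixels'][130:290,150:310,::-1],None,fx=3,fy=3))
E
```

```text
up 0.86 [0.1719 0.4499 0.4185] F [-0.5  1.1 -0.1] op 0.999 ff 0.0
 3.76 [ 0.4428 -0.3297  0.4201] F [ 0.1 -0.1  0.1] op 1.0 ff 0.0
[-0.72  0.24  1.4   0.    1.51 -0.53]
 5.11 [ 0.443  -0.3306  0.1211] F [-0.5 -0.5  1. ] op 1.0 ff 0.0
 6.19 [ 0.4428 -0.3305  0.0276] F [-0.1 -0.1  0.9] op 0.998 ff 0.0
grip 6.61 [ 0.4427 -0.3304  0.0276] F [-0.8  1.2  5.4] op 0.602 ff 42.3
lift 7.91 [ 0.4422 -0.3299  0.1991] F [ 0.1 -0.8 -1.3] op 0.601 ff 41.8
```

Run:
```python
from h import *
P=W(.046,-.036,0)
print(P)
q=best([.55,-.15,.24],yaw)
r.move_to([.56,-.15,.24],q); st()
r.move_linear([P[0],P[1],.2],vel=.2); st('above')
d=shot('scene'); cv2.imwrite('pics/above.png',cv2.resize(d['pixels'][60:300,250:490,::-1],None,fx=2.4,fy=2.4))
r.move_linear([P[0],P[1],.085],vel=.12); st('in')
```

```text
[0.6243187  0.04248834 0.        ]
 8.84 [ 0.5595 -0.1508  0.2395] F [ 0.6 -0.4 -0.7] op 0.6 ff 41.9
above 10.03 [0.6242 0.0415 0.2002] F [ 0.3  0.5 -2. ] op 0.603 ff 41.9
in 11.18 [0.6248 0.0425 0.0858] F [ 0.6  1.1 -1.9] op 0.604 ff 41.9
```

View pics/above.png

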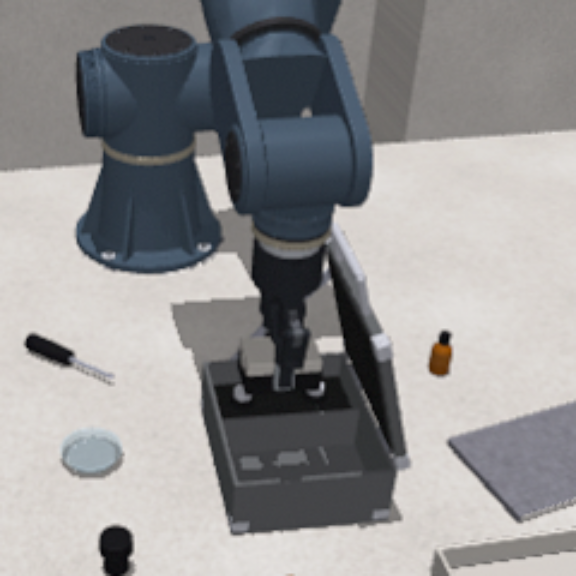

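The box is over the bay and clear of the lid, and there are no contact forces after the descent. I'll lower it until it touches.

Run:
```python
from h import *
P=W(.046,-.036,0)
r.move_linear([P[0],P[1],.038],vel=.06); r.sleep(.2); st()
f0=r.current_contact_force()[2]
z=.038
while z>.027:
    z-=.001; r.move_linear([P[0],P[1],z],vel=.03); 
    f=r.current_contact_force()[2]
    if f-f0>3: break
st('touch'); r.sleep(.15); st()
r.set_gripper(.72); st('open')
r.move_linear([P[0],P[1],.1],vel=.08); st()
r.move_linear([P[0],P[1]-.02,.26],vel=.2); st()
p=W(-.02,-.24,.30); r.move_linear(list(p),vel=.25); st()
d=shot('scene'); cv2.imwrite('pics/placed.png',cv2.resize(d['pixels'][140:300,300:460,::-1],None,fx=3,fy=3))
d=shot('top'); C=cloud(d); m=(C[...,2]>.03)&(C[...,2]<.07)&(d['pixels'].min(2)>100); m[:150]=0;m[240:]=0;m[:,:240]=0;m[:,300:]=0
q=C[m]; n,l,s_,c=cv2.connectedComponentsWithStats(m.astype(np.uint8)); i=1+s_[1:,4].argmax(); q=C[l==i]
print(len(q),np.median(q,0),cv2.minAreaRect(np.float32(q[:,:2]*1000)),q[:,2].std())
```

```text
12.32 [0.6245 0.0425 0.0384] F [-0.1 -0.4 -1.3] op 0.609 ff 41.9
touch 13.82 [0.6244 0.0425 0.0326] F [-3.4 -1.   4.7] op 0.602 ff 42.5
 13.97 [0.6244 0.0425 0.0326] F [-2.6  0.5  4. ] op 0.606 ff 42.5
open 14.22 [0.6244 0.0425 0.032 ] F [-0.   0.1 -0.6] op 0.719 ff 0.0
 15.22 [0.624  0.0425 0.0995] F [-0.  -0.  -0.6] op 0.719 ff 0.0
 16.18 [0.6238 0.0226 0.2586] F [-1.  -0.1 -0.1] op 0.718 ff 0.0
 17.13 [ 0.5472 -0.1567  0.2995] F [-0.  -0.3 -0.5] op 0.722 ff 0.0
453 [0.62335548 0.04339057 0.04700572] ((623.9044189453125, 43.19138717651367), (85.217041015625, 53.28950881958008), 88.95331573486328) 0.004151789417245418
```

View pics/placed.png

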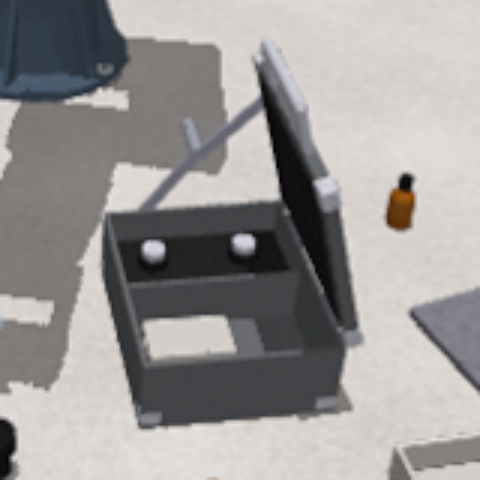

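The box lies flat in the bay, with its top at 0.047 (5 mm floor + 42 mm). Next, the stay.

```bash
cat >> h.py <<'E'
def stayrot():
    best_=None; q0=np.array(r.current_q())
    # tool z down, leaning +x at the tip by .3 rad; jaws along case y
    for s in(1,-1):
        y=Rc.apply([0,s,0]); z=Rc.apply([np.sin(.3),0,-np.cos(.3)])
        rot=R.from_matrix(np.column_stack([np.cross(y,z),y,z]))
        q=r.inverse_kinematics(list(W(-.165,.0025,.25)),list(rot.as_quat()))
        if q is not None:
            k=np.abs(np.array(q)-q0).max()
            if best_ is None or k<best_[0]: best_=(k,rot,q)
    return best_[1],best_[2]
def knob(th,dy=0): return W(-.165-.003*np.sin(.3),-.066+.114*np.cos(th)+dy,.05+.114*np.sin(th)+.003*np.cos(.3))
E
python3 - <<'E'
from h import *
rot,q=stayrot(); print(np.round(q,2)); Q=list(rot.as_quat())
r.set_gripper(.36)
a=W(-.165,.0025,.27)
r.move_to(list(a),Q); st()
th=.93
r.move_linear(list(knob(th)),vel=.15); st('at'); print(knob(th))
d=shot('scene'); cv2.imwrite('pics/knob.png',cv2.resize(d['pixels'][110:270,300:440,::-1],None,fx=3.5,fy=3.5))
E
```

```text
[ 0.14  0.01  2.12 -0.09  0.73 -1.31]
 18.73 [0.4165 0.0924 0.2704] F [ 0.3 -0.9  0.5] op 0.36 ff 0.0
at 19.72 [0.4154 0.0923 0.1447] F [-0.7  0.2  0.5] op 0.36 ff 0.0
[0.41489228 0.09240975 0.14425068]
```

View pics/knob.png

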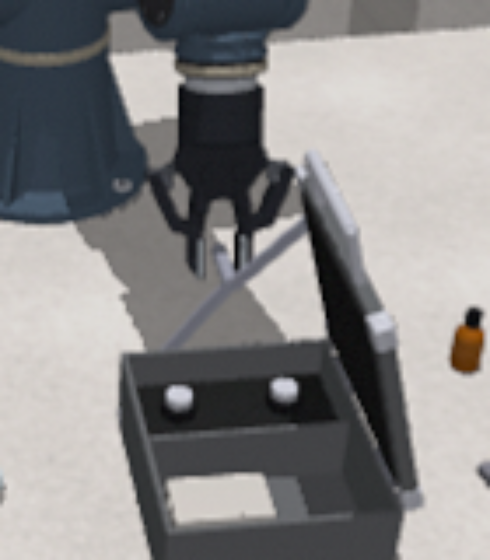

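The knob is between the fingers, and the linkage is clear of the lid. Now I push along the arc.

Run:
```python
from h import *
th=.93; dy=0
while dy<.016:
    dy+=.002; r.move_linear(list(knob(th,dy)),vel=.04)
    f=np.array(r.current_contact_force())
    if -f[1]>3: break
st('contact dy=%.3f'%dy)
for i in range(12):
    th-=.036; r.move_linear(list(knob(th,dy)),vel=.05)
    f=np.array(r.current_contact_force()); print(round(th,3),np.round(f,1))
    if np.linalg.norm(f)>28: break
st('pushed')
# hand off: back off -y, then check
r.move_linear(list(knob(th,dy-.008)),vel=.05); r.sleep(.3); st('backed')
d=shot('scene'); cv2.imwrite('pics/pushed.png',cv2.resize(d['pixels'][110:270,300:440,::-1],None,fx=3.5,fy=3.5))
```

```text
contact dy=0.010 21.02 [0.4153 0.1023 0.1441] F [-0.1 -3.5 -3.4] op 0.364 ff 1.6
0.894 [-0.9 -2.  -0.2]
0.858 [-0.4 -0.   0.3]
0.822 [0.6 0.5 0.6]
0.786 [-0.2  0.2  0.1]
0.75 [ 0.4  0.2 -0.1]
0.714 [-0.1 -0.1 -0.2]
0.678 [-0.5 -0.7 -1.2]
0.642 [-0.2 -0.  -1.2]
0.606 [-0.7  0.  -0.6]
0.57 [ 0.2 -0.6  0.4]
0.534 [0.1 0.1 0.4]
0.498 [ 0.2 -0.6  0.2]
pushed 24.02 [0.4173 0.1345 0.1074] F [ 0.2 -0.6  0.2] op 0.359 ff 0.0
backed 24.62 [0.4168 0.1265 0.1073] F [0.2 1.8 0.3] op 0.359 ff 0.0
```

View pics/pushed.png

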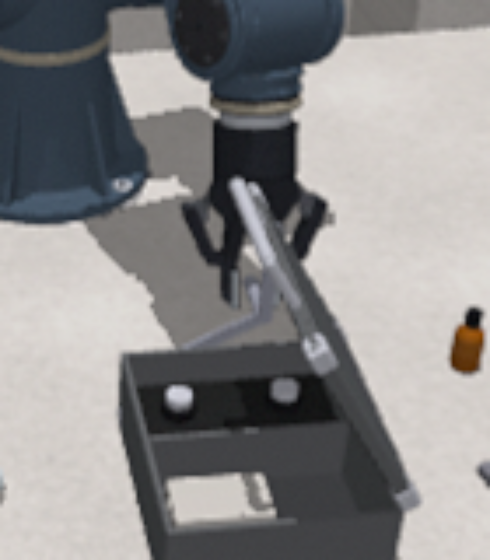

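The stay is clearly folded and the lid still stands, a bit lower. I'll retreat straight up and measure the lid angle.

```bash
cat >> h.py <<'E'
def lidangle(n='scene'):
    d=shot(n); C=cloud(d).reshape(-1,3); C=C[np.isfinite(C).all(1)]
    L=Rc.inv().apply(C-c0); m=(abs(L[:,0])<.1)&(L[:,1]>-.16)&(L[:,1]<.09)&(L[:,2]>.11)&(L[:,2]<.33)
    L=L[m]; rr=np.hypot(.095-L[:,1],L[:,2]-.08); k=(rr>.12)&(rr<.186); a=np.arctan2(L[k,2]-.08,.095-L[k,1])
    b=(rr>.215)&(rr<.25)&(abs(L[:,0])<.05); return np.percentile(a,[5,50,95]).round(3),k.sum(),np.median(L[b],0).round(4),b.sum()
E
python3 - <<'E'
from h import *
print(lidangle(),lidangle('top'))
p=np.array(r.current_tool_pos())
r.move_linear(list(p+[-.005,0,.12]),vel=.12); st()
p=np.array(r.current_tool_pos())
r.move_linear(list(p+[-.03,-.05,.1]),vel=.2); st()
print(lidangle(),lidangle('top'))
E
```

```text
(array([1.141, 1.161, 1.191]), np.int64(109), array([-0.0019, -0.0177,  0.2933]), np.int64(97)) (array([1.118, 1.14 , 1.171]), np.int64(682), array([ 1.000e-04, -1.830e-02,  2.912e-01]), np.int64(173))
 25.93 [0.4115 0.1263 0.2267] F [0.2 0.3 0.4] op 0.357 ff 0.0
 26.65 [0.3813 0.0764 0.3257] F [ 0.3 -0.1 -0.8] op 0.36 ff 0.0
(array([1.14 , 1.161, 1.19 ]), np.int64(112), array([ 0.003 , -0.0176,  0.293 ]), np.int64(100)) (array([1.117, 1.14 , 1.17 ]), np.int64(683), array([ 0.0003, -0.0184,  0.2911]), np.int64(173))
```

Lid is steady: the bar's centre is at local (0,-0.018,0.286), 235 mm from the hinge as specified, so the angle is about 1.04. Next I grip the handle from above and check before lowering.

Run:
```python
from h import *
p=np.array(r.current_tool_pos()); r.move_linear(list(p+[0,-.02,.09]),vel=.25)
T=W(0,-.018,.42); q=best(T,yaw+np.pi/2); r.move_to(list(T),q); st(); print(np.round(r.current_q(),2))
r.move_linear(list(W(0,-.018,.33)),vel=.15); st()
r.move_linear(list(W(0,-.018,.289)),vel=.06); st()
d=shot('scene'); cv2.imwrite('pics/handle.png',cv2.resize(d['pixels'][100:270,300:440,::-1],None,fx=3.5,fy=3.5))
print(lidangle('scene')[0])
```

```text
28.07 [0.5788 0.0633 0.4192] F [-1.1 -0.4 -0.2] op 0.356 ff 0.0
[ 0.03  0.3   1.32 -0.    1.52 -1.49]
 28.82 [0.5795 0.0631 0.3315] F [0.2 0.6 0.8] op 0.359 ff 0.0
 29.66 [0.5796 0.063  0.2893] F [ 0.1 -0.5 -0.2] op 0.362 ff 0.0
[1.14  1.163 1.193]
```

View pics/handle.png

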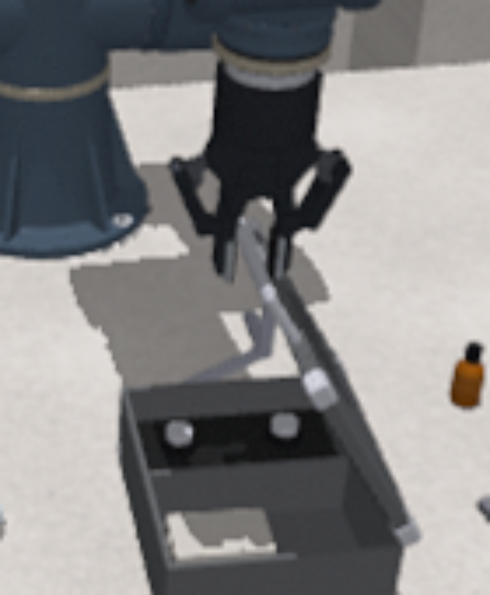

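The bar sits between the pads, and the plate edge is clear of the fingertips. I'll grip lightly and lower along the arc, easing the radius by force feedback.

```bash
cat > lower.py <<'E'
from h import *
import sys
def bar(ph,R_): return W(0,.095-R_*np.cos(ph),.08+R_*np.sin(ph)+.003)
r.set_gripper(0.0,25); st('grip')
ph,R_=1.069,.235; rows=[]
while ph>.085:
    ph=max(ph-.04,.08); r.move_linear(list(bar(ph,R_)),vel=.07)
    f=Rc.inv().apply(r.current_contact_force()); fr=f@[0,-np.cos(ph),np.sin(ph)]; ft=f@[0,np.sin(ph),np.cos(ph)]
    if abs(fr)>3: R_+=np.clip(1e-4*fr,-.0015,.0015)
    rows.append((ph,fr,ft,R_))
    if np.linalg.norm(f)>30 or r.current_finger_force()<5: print('STOP'); break
print(np.round(rows,3)); st('low'); print('bar exp',bar(ph,R_))
E
python3 lower.py
```

```text
grip 30.06 [0.5795 0.063  0.2893] F [-0.1 -0.9  1.6] op 0.132 ff 24.3
[[ 1.029  0.875 -3.604  0.235]
 [ 0.989  2.02  -3.279  0.235]
 [ 0.949  2.039 -3.772  0.235]
 [ 0.909  1.63  -2.989  0.235]
 [ 0.869  1.61  -3.811  0.235]
 [ 0.829  0.605 -3.774  0.235]
 [ 0.789 -0.304 -4.013  0.235]
 [ 0.749 -0.182 -3.751  0.235]
 [ 0.709 -1.856 -3.484  0.235]
 [ 0.669 -1.481 -3.196  0.235]
 [ 0.629 -2.202 -3.949  0.235]
 [ 0.589 -1.751 -2.678  0.235]
 [ 0.549 -2.263 -3.095  0.235]
 [ 0.509 -1.683 -4.455  0.235]
 [ 0.469 -1.326 -2.894  0.235]
 [ 0.429 -1.059 -3.273  0.235]
 [ 0.389  0.994 -4.144  0.235]
 [ 0.349  1.775 -3.758  0.235]
 [ 0.309  0.184 -5.727  0.235]
 [ 0.269  0.672 -3.912  0.235]
 [ 0.229  0.651 -3.966  0.235]
 [ 0.189 -0.264 -3.881  0.235]
 [ 0.149 -1.353 -4.599  0.235]
 [ 0.109 -2.612 -4.209  0.235]
 [ 0.08  -4.228 -4.642  0.235]]
low 37.11 [ 0.5726 -0.0578  0.1015] F [ 2.   3.7 -5. ] op 0.122 ff 24.3
bar exp [ 0.57265047 -0.05761051  0.10174617]
```

The lid follows smoothly, carrying about 4 N. Now the last 12 mm until it bottoms.

Run:
```python
from h import *
def bar(ph,R_): return W(0,.095-R_*np.cos(ph),.08+R_*np.sin(ph)+.003)
ph=.08
while ph>.005:
    ph-=.004; r.move_linear(list(bar(ph,.2345)),vel=.03); f=r.current_contact_force()
    if f[2]>8: break
r.sleep(.3); st('ph=%.3f'%ph)
r.set_gripper(.4); st('open'); r.sleep(.3); print(lidangle('top'))
p=np.array(r.current_tool_pos())
r.move_linear([p[0],p[1],.2],vel=.1); st()
r.move_linear(list(W(0,-.25,.35)),vel=.2); st()
for n in('scene','top'):
    d=shot(n); C=cloud(d).reshape(-1,3); C=C[np.isfinite(C).all(1)]; L=Rc.inv().apply(C-c0)
    m=(abs(L[:,0])<.1)&(L[:,1]>-.085)&(L[:,1]<.07)&(L[:,2]>.07); A=np.column_stack([L[m][:,1],np.ones(m.sum())]); k=np.linalg.lstsq(A,L[m][:,2],rcond=None)[0]; print(n,'tilt',-k[0],'z',k[1])
    b=(abs(L[:,0])<.05)&(abs(L[:,1]+.14)<.008)&(L[:,2]>.06); print('bar top',np.median(L[b],0),b.sum())
    save(d,n+'end.png')
```

```text
ph=0.036 40.16 [ 0.5727 -0.0582  0.0925] F [-6.8 -4.1 10.3] op 0.127 ff 25.9
open 40.51 [ 0.5728 -0.0579  0.0914] F [ 0.5 -0.6  1. ] op 0.401 ff 0.0Traceback (most recent call last):
  File "<stdin>", line 8, in <module>
  File "h.py", line 45, in lidangle
    b=(rr>.215)&(rr<.25)&(abs(L[:,0])<.05); return np.percentile(a,[5,50,95]).round(3),k.sum(),np.median(L[b],0).round(4),b.sum()
                                                   ~~~~~~~~~~~~~^^^^^^^^^^^^^
    return _quantile_unchecked(
        a, q, axis, out, overwrite_input, method, keepdims, weights)
    return _ureduce(a,
                    func=_quantile_ureduce_func,
    ...<5 lines>...
                    overwrite_input=overwrite_input,
                    method=method)
    r = func(a, **kwargs)
    result = _quantile(arr,
                       quantiles=q,
    ...<2 lines>...
                       out=out,
                       weights=wgt)
    slices_having_nans = np.isnan(arr[-1, ...])
                                  ~~~^^^^^^^^^
IndexError: index -1 is out of bounds for axis 0 with size 0
```

Run:
```python
from h import *
p=np.array(r.current_tool_pos())
r.move_linear([p[0],p[1],.2],vel=.1); st()
r.move_linear(list(W(0,-.25,.35)),vel=.2); st()
for n in('scene','top'):
    d=shot(n); C=cloud(d).reshape(-1,3); C=C[np.isfinite(C).all(1)]; L=Rc.inv().apply(C-c0)
    m=(abs(L[:,0])<.1)&(L[:,1]>-.085)&(L[:,1]<.07)&(L[:,2]>.07)&(L[:,2]<.13); A=np.column_stack([L[m][:,1],np.ones(m.sum())]); k=np.linalg.lstsq(A,L[m][:,2],rcond=None)[0]; print(n,'tilt',-k[0],'z',k[1])
    b=(abs(L[:,0])<.05)&(abs(L[:,1]+.14)<.008)&(L[:,2]>.06)&(L[:,2]<.13); print('bar top',np.median(L[b],0),b.sum())
    save(d,n+'end.png')
```

```text
42.09 [ 0.5723 -0.0581  0.1993] F [-0.   0.2 -0.1] op 0.399 ff 0.0
 43.17 [ 0.5662 -0.1681  0.3489] F [ 0.  -0.1 -0.3] op 0.401 ff 0.0
scene tilt 0.0014091029538033798 z 0.09752716404567713
bar top [ 0.0030817  -0.13826449  0.09464423] 92
top tilt -0.00029166841219125685 z 0.0955627949452015
bar top [ 0.00133702 -0.13965973  0.09204739] 128
```

View pics/sceneend.png

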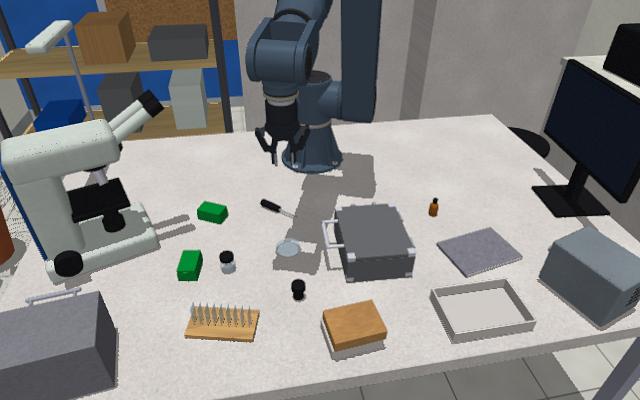

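The lid is flat on the rim (tilt about 0, top at 0.095, bar top at 0.092–0.095). The dish (288,247), jar (227,262), eyepiece (298,290), oil bottle (433,208) and driver are where they were, and the robot is clear.

```bash
python3 -c "
from h import *
print(r.hand_in())"
```

```text
the job is handed in; nothing more can be done
None
```

The slide box lies flat in the bay, I broke the stay with the lid still up, then lowered the lid by its handle until fully shut and let go; the bystanders look unmoved, and I handed the job in at about 43 s.

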